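Hold the folding mirror open for a look at the shoes

TASK

I am sitting on the step and want to see my shoes in the folding mirror. The spring clamp is lying on its shut cover, so first put the clamp in the glass bowl; then lift the cover and hold it open at 70 degrees from shut, give or take 5, with your fingers. The hinge is loose, so never let the cover drop, and finish while still holding it there, with everything else left where it stands.

Things in the scene. Friction and masses are not known exactly. Their poses are not given: they have to be found in the camera images.
- mirror: base of the folding mirror, a white plastic tray with a dark lining, 120 mm (its x) by 110 mm (its y), top face 14 mm above the cabinet top, stuck down and immovable. Origin: centre of its underside. Its x axis points level from the hinge edge to the tongue edge, z up. The shut cover lies on it with its upper face 24 mm above the cabinet top
- mirror_hinge (a point): middle of the hinge axis, fixed: 66 mm behind the base's centre (at its x = -66 mm), 15 mm above the cabinet top. The axis runs along the base's y. Axes as the base's
- cover_angle (a joint): opening angle of the cover in rad: 0 shut (level), growing as the tongue edge goes up and over the hinge, stop at 1.92; 70 degrees is 1.22. No spring, no catch, next to no friction: let go below about 90 degrees it falls shut. Cover: about 0.18 kg, a white plate 120 by 110 by 9 mm, from 6 to 126 mm from the hinge axis, its underside (the mirror glass) in the plane of that axis
- cover: the hinged cover with its tongue. Origin on the hinge axis; x along the cover to the tongue, z out of its outer face
- cover_tongue (a point): grip point in the middle of the tongue, moves with the cover. The tongue: 26 mm wide along the hinge axis, 7 mm thick, end rounded, sticking out 35 mm past the middle of the cover's free edge; free space below and beside it. The point is 146 mm from the hinge axis along the cover, 4.5 mm above the plane of the cover's underside; when shut 19.5 mm above the cabinet top
- clamp: small steel spring clamp, closed and rigid, lying on its side on the mirror's cover: 86 mm long (its x, jaws to +x, black-sleeved handles to -x), 18 mm thick (z), 50 mm over the spread handles, 70 g. Origin: on the underside at the pivot, where two flat parallel arms 24 mm apart over their outsides (along its y) and 26 mm long make the place to pinch
- clamp_mid (a point): middle of the clamp's pivot, 9 mm above clamp
- bowl: clear glass bowl, loose, empty, 150 mm across the rim, 60 mm high, 4 mm wall with sloping sides, 0.45 kg; the clamp lying level in it rests with its underside about 16 mm above the cabinet top. Origin: centre of its underside, z up
- daruma: red ceramic daruma figurine, round, 86 mm wide and 95 mm high, loose; leave alone. Origin: centre of its underside
- shoe_horn: flat lime-green plastic shoe horn, 211 mm long (its x), 42 mm wide, 9 mm high, loose; leave alone. Origin: under its middle
- shoe_brush: wooden shoe brush, bristles down, 150 mm (its x) by 46 mm by 42 mm high, loose; leave alone. Origin: centre of its underside
Things that resemble listed ones, but are neither listed nor needed, are in the scene too. Several things have the shape of the clamp; the one meant has the colours described above.

How it is judged (in metres and radians):
On the way, in this order (a step that is already met when the one before it is completed fails the run):
1. the clamp lies in the glass bowl, let go (horizontal distance between clamp_mid and bowl below 0.045 m and z of clamp_mid in the frame of bowl between 0 and 0.06 m and contact force between clamp and bowl above 0.1 N and contact force between clamp and the fingers below 0.05 N and linear speed of clamp below 0.05 m/s and angle between bowl's own z axis and vertical below 0.1 rad), for 0.2 s.
2. the cover is lifted off its base by the fingers (value of joint cover_angle above 0.35 rad and contact force between cover and the fingers above 0.1 N), for 0.2 s.
At the end, for the whole second after the job is handed in: The fingers hold the mirror's cover still at 70 degrees open, within 5 degrees (fingers touching it with more than 0.1 N, no other object touching it), and the clamp lies at rest in the upright glass bowl, its middle within 45 mm of the bowl's axis and below the rim, not touched by the fingers (all of step 1 and value of joint cover_angle between 1.134 and 1.309 rad and velocity of joint cover_angle between -0.1 and 0.1 rad/s and contact force between cover and the fingers above 0.1 N and contact force between cover and clamp below 0.05 N and contact force between cover and bowl below 0.05 N and contact force between cover and daruma below 0.05 N and contact force between cover and shoe_horn below 0.05 N and contact force between cover and shoe_brush below 0.05 N); the arm keeps its last pose, push and grip.
It fails at once if the cover falls (closes faster than 5 rad/s) (velocity of joint cover_angle below -5 rad/s).
It fails at once if the bowl is shoved more than 40 mm or tipped (distance of bowl from where it was at the start of the episode above 0.04 m or angle between bowl's own z axis and vertical above 0.5 rad).
It fails at once if the daruma is disturbed (moved more than 20 mm) (distance of daruma from where it was at the start of the episode above 0.02 m).
It fails at once if the shoe horn is disturbed (moved more than 20 mm) (distance of shoe_horn from where it was at the start of the episode above 0.02 m).
It fails at once if the shoe brush is disturbed (moved more than 20 mm) (distance of shoe_brush from where it was at the start of the episode above 0.02 m).
It also fails if it takes over 48 s, if anything falls off the work surface, if the arm or the gripper's body presses on something with over 40 N, if the wrist force passes 120 N, or if a joint passes its speed limit or range.

ROBOT

A 7-joint arm with a two-finger parallel gripper is mounted at the origin on the work surface. World frame = base frame: x ahead of the robot, y to its left, z up, the work surface at z = 0. Lengths are in m, angles in degrees, forces in N, time in s.
With the tool pointing down it reaches from about 0.4 to 0.85 m from the base axis. Payload 10.4 kg.
Tool frame: the origin (TCP) lies between the finger pads; the fingertips stand ahead of it and the grasp point (between the pads) lies 8 mm behind it (bot.tip_reach is the z of the fingertips in the tool frame, in m); z points along the fingers, y is the direction in which the jaws open and shut (so a half turn about z gives the same grasp; the last joint's range is limited). The gripper opens to 87 mm and grips with 3 to 60 N. Pads are 19 mm wide; open, the fingers measure 117 mm over their backs; the gripper's body (75 mm by 190 mm) begins 51 mm behind the grasp point.
Start: joints at [-74.977, 19.034, -3.707, 83.658, 1.238, 77.344, -5.071], TCP at [0.176, 0.6, 0.234] pointing down, gripper open.
Joint ranges: [-148.97, 148.97], [-28.65, 121.19], [-84.17, 76.75], [9.2, 138.47], [-72.65, 252.65], [3.7, 117.97], [-149.18, 149.18]. Speed limits (degrees/s): [127.2, 127.2, 159.86, 159.86, 180, 180, 180].

INTERFACE

Orientations are given as [roll, pitch, yaw] about the fixed x, y, z axes, in that order (R = Rz(yaw) Ry(pitch) Rx(roll)).
In Python, from rig import bot, snapshot, ticket gives the robot as it stands.
- The arm moves only by the tool step_arm, never from a script. Its argument "increments" is a list of rows, each a list of 3 entries, a list of its own where there are three numbers: the shift along the tool's x, y, z each as a share of 80 mm, from -1 to 1, then the turn, a rotation vector about the tool's x, y, z each as a share of 180 degrees, from -1 to 1, then the opening, from 0 (shut) to 1 (fully open). In form: [[[x, y, z], [wx, wy, wz], jaw], ...]. A call has 1 to 20 rows; each row is the pose to reach, as a shift and turn from the pose commanded when the call began, along the tool's axes at that moment, turning the shorter way round; what a row does not reach only later rows make up. A row lasts 1/12 s, in which the tool goes at most 41.7 mm and 7.16 degrees, less where a joint would pass 70% of its speed; a pose out of reach is approached as far as the arm can. A call with a number of a shift or a turn outside -1 to 1 is refused whole. A call with a gripper value outside its range is refused whole. The fingers move at their own pace and stop on an object; "squeeze" is the grip in N (left out, the last holds). Time passes only in rows, so rows that repeat a pose let the fingers close. It gives the time, the measured TCP pose, the force and the opening at its end, in the units of the state.
- bot.state(): the state, without advancing time (a new reading comes with each control period).
- snapshot(name): name is "scene" or "top" or "wrist"; returns a dict with "image" (420x560x3 uint8, red, green, blue), "intrinsics" (3x3 intrinsics, pixels), "D" ([k1, k2, p1, p2, k3] as OpenCV has them; the pictures are not rectified), "R" (3x3) and "t" (3): a world point X has camera coordinates R X + t; the wrist camera has in their place "tool_from_camera" (4x4, takes a point from camera to tool coordinates, whose origin is the TCP and whose axes are the flange's). Camera axes: x right, y down, z forward; pixel columns grow to the right and rows downward; lengths in m; the calibration is good to about 2 mm. A picture is of the moment at which its call begins: read the wrist's pose just before it. There is no depth.
- ticket.hand_in(): hands the job in, once; it reports no verdict.
The state is a dict: "t": time; "q": joint angles; "dq": joint speeds; "joint_efforts": joint torques, N m; "position": TCP position; "tcp_rot": TCP orientation; "ft_force": force on the tool from outside, world axes, zero at the start; "wrist_torque": the same for the moment, N m; "gripper_width": finger opening in m.
Only numpy, scipy, OpenCV 4.12 (cv2) and the standard library are available. Lean on these libraries where they do the work, as an engineer would, in place of code of your own. Each camera call takes 0.05 s, during which the arm holds its last target.

## Working session

There is one attempt and no reset: what is moved stays moved. The work goes in short steps, Python scripts to look and compute and a tool call to move; the robot and the scene stay as the last step left them, time stands still between calls to the robot, and variables do not carry over. Pictures are saved under pics/ and viewed, and the job is handed in when it is done.

Besides the shell and the picture viewer there is one more tool, called as name([rows], argument=value, ...), one row to a line, values as JSON. step_arm: Moves the arm, as the interface text tells. Shift numbers are shares of 80 mm and turn numbers shares of 180 degrees, none past 1 either way. Its arguments: {"type":"object","properties":{"increments":{"type":"array","items":{"type":"array"}},"squeeze":{"type":"number"}},"required":["increments"]}

```bash
mkdir -p pics; ls
python3 - <<'E'
from rig import bot, snapshot
import cv2,numpy as np
print(bot.state(), bot.tip_reach)
for n in ["scene","top","wrist"]:
    s=snapshot(n); cv2.imwrite(f"pics/{n}0.png",s["image"][:,:,::-1]); np.savez(f"{n}0.npz",**s)
    print(n,{k:np.round(v,4).tolist() for k,v in s.items() if k!="image"})
E
```

```text
pics
{'t': 0.0, 'q': array([-74.97844909,  19.07412091,  -3.70699986,  83.70532654,
         1.23761788,  77.34208511,  -5.06914396]), 'dq': array([ 0.00198096,  0.11995448, -0.01036025,  0.09061671, -0.03411311,
        0.03667484,  0.08728649]), 'joint_efforts': array([-6.04749785e-04, -6.23258972e+01,  2.42989050e-02, -3.89896202e+01,
       -6.13931520e-02,  4.01370367e-02,  1.89455022e-04]), 'position': array([0.17549197, 0.59947979, 0.23273618]), 'tcp_rot': array([-1.79918401e+02,  3.71133805e-03,  1.63686264e+02]), 'ft_force': array([-0.71270876,  0.47084347, -0.25556674]), 'wrist_torque': array([-0.00771029,  0.02790346, -0.01374182]), 'gripper_width': 0.08672489127260026} 0.011
scene {'intrinsics': [[382.4875, 0.0, 277.7093], [0.0, 382.4875, 213.1128], [0.0, 0.0, 1.0]], 'D': [-0.0529, 0.0, 0.0, 0.0, 0.0], 'R': [[-0.5329, 0.8461, -0.0109], [0.5227, 0.319, -0.7906], [-0.6654, -0.427, -0.6123]], 't': [0.3443, -0.2596, 1.2614]}
top {'intrinsics': [[473.502, 0.0, 279.0891], [0.0, 473.502, 208.3103], [0.0, 0.0, 1.0]], 'D': [0.0199, 0.0, 0.0, 0.0, 0.0], 'R': [[0.0253, -0.9996, -0.0088], [-0.9974, -0.0246, -0.0674], [0.0671, 0.0105, -0.9977]], 't': [-0.0382, 0.6071, 1.0623]}
wrist {'intrinsics': [[298.1118, 0.0, 282.6507], [0.0, 298.1118, 214.7177], [0.0, 0.0, 1.0]], 'D': [0.0192, 0.0, 0.0, 0.0, 0.0], 'tool_from_camera': [[-0.0, -0.956, -0.2933, 0.0805], [1.0, -0.0003, 0.0007, -0.0], [-0.0008, -0.2933, 0.956, -0.1511], [0.0, 0.0, 0.0, 1.0]]}
```

View pics/scene0.png

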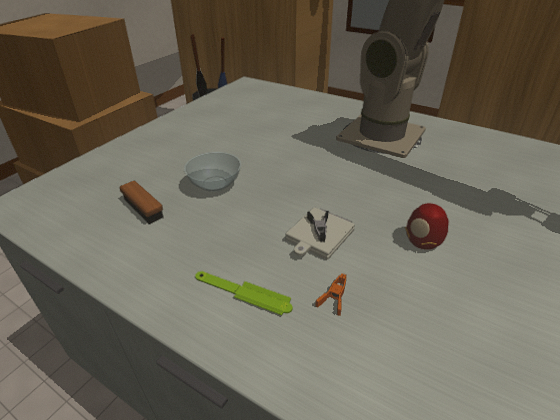

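View pics/top0.png

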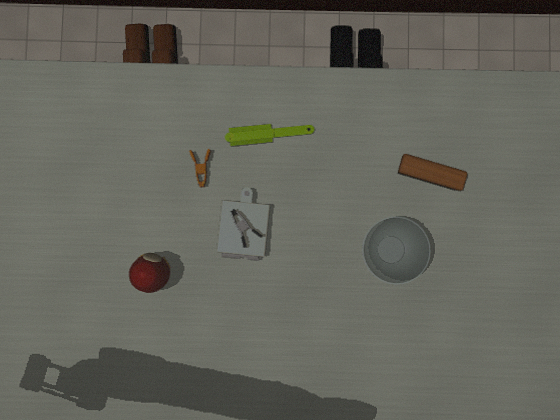

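View pics/wrist0.png

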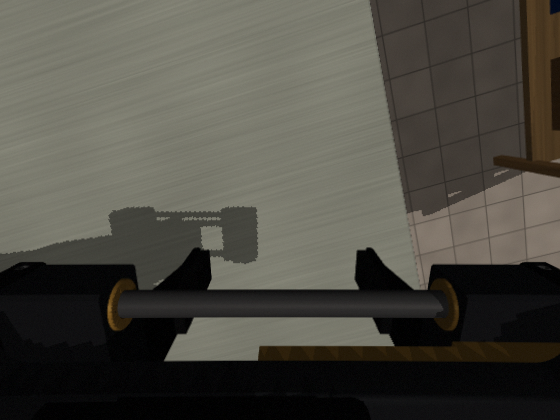

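The top view shows the mirror at about (244,228) with its tongue at (248,193) pointing away from the robot. The clamp lies on the cover, the bowl is at (398,250), the daruma at (149,272), the horn at (270,132) and the brush at (433,172). An orange decoy clamp is at (201,168). Next I'll zoom in.

```bash
cat > h.py <<'E'
import numpy as np,cv2
def ray_plane(s,uv,z):
    p=cv2.undistortPoints(np.array(uv,float).reshape(-1,1,2),s["intrinsics"],s["D"]).reshape(-1,2)
    d=np.c_[p,np.ones(len(p))]@s["R"]
    c=-s["R"].T@s["t"]
    return c+d*((z-c[2])/d[:,2])[:,None]
E
python3 - <<'E'
import numpy as np,cv2
from h import *
s=dict(np.load("top0.npz")); im=s["image"][:,:,::-1]
c=cv2.resize(im[180:265,205:285],None,fx=7,fy=7,interpolation=cv2.INTER_CUBIC); cv2.imwrite("pics/tc.png",np.clip(c*1.5,0,255).astype('uint8'))
b=dict(np.load("scene0.npz"))["image"][:,:,::-1]
c=cv2.resize(b[200:265,280:360],None,fx=7,fy=7,interpolation=cv2.INTER_CUBIC); cv2.imwrite("pics/sc.png",np.clip(c*1.5,0,255).astype('uint8'))
for n,uv,z in [("tongue",(248,193),.0195),("clampmid",(242,227),.033),("bowlrim",(398,250),.06),("dar",(149,272),.045),("horn",(270,132),.005),("brush",(433,172),.04)]:
    print(n,ray_plane(s,[uv],z).round(3))
E
```

```text
tongue [[0.641 0.049 0.02 ]]
clampmid [[0.563 0.059 0.033]]
bowlrim [[ 0.52  -0.285  0.06 ]]
dar [[0.458 0.261 0.045]]
horn [[0.787 0.003 0.005]]
brush [[ 0.697 -0.367  0.04 ]]
```

View pics/tc.png

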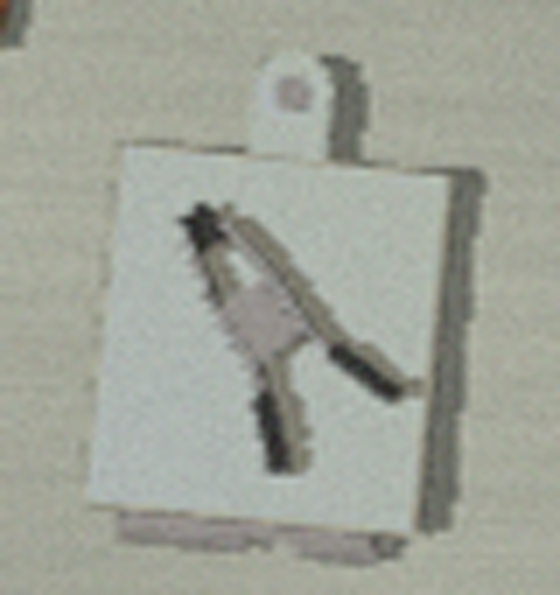

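View pics/sc.png

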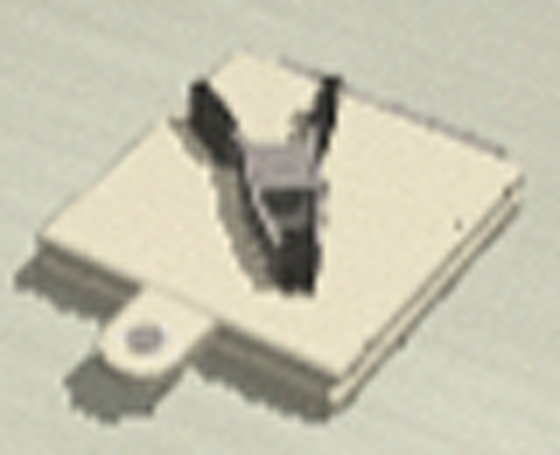

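Clamp jaws at crop (200,222), pivot at about (265,318), handle ends at (395,385) and (283,455). The tongue's end points up, with its dot at (293,93).

Run:
```python
import numpy as np,cv2
from h import *
s=dict(np.load("top0.npz")); b=dict(np.load("scene0.npz"))
f=lambda c,o:[((x+.5)/7-.5+o[0],(y+.5)/7-.5+o[1]) for x,y in c]
t=f([(200,222),(265,318),(395,385),(283,455)],(205,180)); P=ray_plane(s,t,.036); print(P.round(4))
h=(P[2]+P[3])/2; d=P[0]-h; print("axis",np.degrees(np.arctan2(d[1],d[0])),np.linalg.norm(d))
c=f([(298,262),(270,172),(203,105),(328,95)],(280,200)); Q=ray_plane(b,c,.036);print(Q.round(4))
h=(Q[2]+Q[3])/2; d=Q[0]-h; print("axis",np.degrees(np.arctan2(d[1],d[0])),np.linalg.norm(d))
# cover corners at z=.024
t=f([(122,145),(450,175),(415,532),(90,505)],(205,180)); C=ray_plane(s,t,.024);print("cover",C.round(4),C.mean(0))
for i in range(4): print(np.linalg.norm(C[i]-C[(i+1)%4]))
d=C[0]+C[1]-C[2]-C[3];yaw=np.arctan2(d[1],d[0]);print("yaw",np.degrees(yaw))
print("dot top",ray_plane(s,f([(293,93)],(205,180)),.023), "scene",ray_plane(b,f([(147,338)],(280,200)),.023))
c=f([(40,238),(345,378),(522,180),(235,52)],(280,200)); C2=ray_plane(b,c,.024);print("cover scene",C2.round(4),C2.mean(0))
# bowl
im=s["image"][:,:,::-1]
cv2.imwrite("pics/bowl.png",np.clip(cv2.resize(im[205:295,350:445],None,fx=6,fy=6)*1.5,0,255).astype('uint8'))
```

```text
[[0.5975 0.0802 0.036 ]
 [0.5671 0.0583 0.036 ]
 [0.5467 0.0159 0.036 ]
 [0.5234 0.0512 0.036 ]]
axis 36.7388147181576 0.07792485358123911
[[0.5981 0.0811 0.036 ]
 [0.5644 0.0542 0.036 ]
 [0.5453 0.0198 0.036 ]
 [0.5194 0.052  0.036 ]]
axis 34.52515115786763 0.07971180030018161
cover [[6.227e-01 1.077e-01 2.400e-02]
 [6.155e-01 5.000e-04 2.400e-02]
 [4.995e-01 8.700e-03 2.400e-02]
 [5.056e-01 1.141e-01 2.400e-02]] [0.56084029 0.05776384 0.024     ]
0.10745691550151452
0.11628762268893524
0.10560704111331971
0.11730722019244426
yaw -3.597228120508993
dot top [[0.64120111 0.05252463 0.023     ]] scene [[0.63867162 0.05220747 0.023     ]]
cover scene [[0.6173 0.0018 0.024 ]
 [0.6243 0.1107 0.024 ]
 [0.5127 0.1187 0.024 ]
 [0.5001 0.0081 0.024 ]] [0.5635956  0.05981647 0.024     ]
```

View pics/bowl.png

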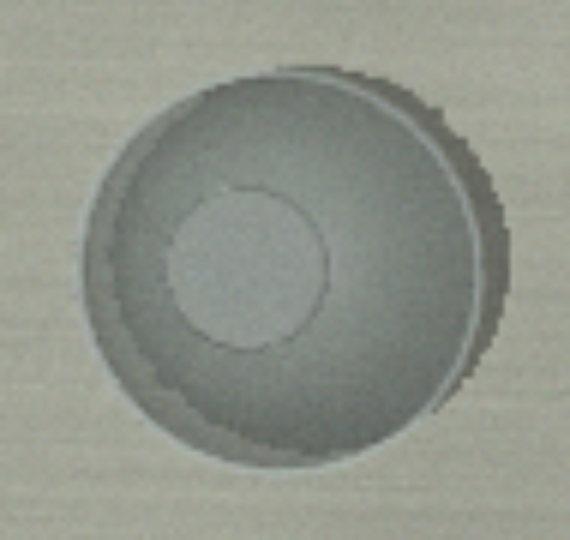

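Run:
```python
from rig import bot
import numpy as np
from h import *
print([a for a in dir(bot) if a[0]!='_'])
s=dict(np.load("top0.npz"))
print(ray_plane(s,[(396.5,249.5)],.06),ray_plane(s,[(350+248/6,205+268/6)],.005))
b=dict(np.load("scene0.npz")); print(b["image"].shape)
im=b["image"][:,:,::-1]; cv2.imwrite("pics/bs.png",np.clip(cv2.resize(im[145:200,175:255],None,fx=7,fy=7)*1.5,0,255).astype('uint8'))
```

```text
['PlanningError', 'state', 'tip_reach']
[[ 0.52142283 -0.28179021  0.06      ]] [[ 0.52000566 -0.2830586   0.005     ]]
(420, 560, 3)
```

View pics/bs.png

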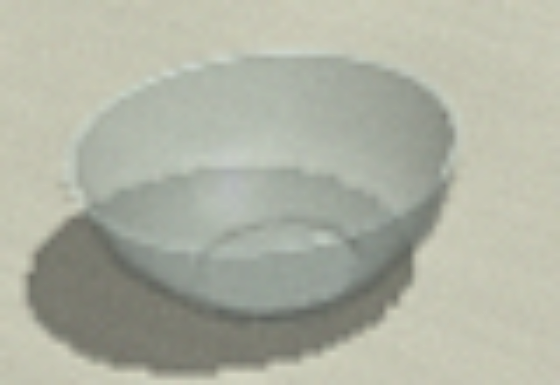

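```bash
cat >> h.py <<'E'
from scipy.spatial.transform import Rotation as Ro
def inc(p,r,tp,tr,n=1,jaw=1.0):
    """n equal calls: shifts/turns in tool axes"""
    R0=Ro.from_euler('xyz',r,degrees=True);R1=Ro.from_euler('xyz',tr,degrees=True)
    rv=(R0.inv()*R1).as_rotvec()/n; d=(np.array(tp)-np.array(p))/n
    R=R0
    for i in range(n):
        print([np.round(R.inv().apply(d)/.08,4).tolist(),np.round(rv/np.pi,4).tolist(),jaw], "rows>=",round(max(np.linalg.norm(d)/.0417,np.degrees(np.linalg.norm(rv))/7.16),1))
        R=R*Ro.from_rotvec(rv)
def now(tp,tr,n=1,jaw=1.0):
    from rig import bot
    s=bot.state(); print(s['position'].round(4),s['tcp_rot'].round(2),s['t'],s['q'].round(1).tolist(),s['ft_force'].round(1),s['gripper_width'])
    inc(s['position'],s['tcp_rot'],tp,tr,n,jaw)
E
python3 -c "
from h import *
now([.566,.056,.2],[180,0,35.6],7)"
```

```text
[0.1755 0.5996 0.2329] [-179.94    0.    163.69] 0.15 [-75.0, 19.1, -3.7, 83.7, 1.2, 77.3, -5.1] [ 1.1  0.4 -0.8] 0.08722345211802941
[[-0.9418, -0.7356, 0.0597], [-0.0, 0.0001, 0.1017], 1.0] rows>= 2.6
[[-1.1252, -0.4027, 0.0594], [-0.0, 0.0001, 0.1017], 1.0] rows>= 2.6
[[-1.1948, -0.0291, 0.0592], [-0.0, 0.0001, 0.1017], 1.0] rows>= 2.6
[[-1.1435, 0.3475, 0.059], [-0.0, 0.0001, 0.1017], 1.0] rows>= 2.6
[[-0.9766, 0.6889, 0.0589], [-0.0, 0.0001, 0.1017], 1.0] rows>= 2.6
[[-0.7109, 0.9607, 0.0588], [-0.0, 0.0001, 0.1017], 1.0] rows>= 2.6
[[-0.3734, 1.1353, 0.0588], [-0.0, 0.0001, 0.1017], 1.0] rows>= 2.6
```

step_arm([
  [[-0.47,-0.37,0.0],[0,0,0.04],0.6],
  [[-0.94,-0.74,0.0],[0,0,0.08],0.6],
  [[-0.94,-0.74,0.0],[0,0,0.11],0.6],
])

```text
t: 0.4
position: [0.2358, 0.5174, 0.2334]
tcp_rot: [-180.0, 0.1, 143.2]
ft_force: [0.6, 0.6, 0.2]
gripper_width: 0.0745
```

step_arm([
  [[-0.5,-0.2,0.03],[0,0,0.04],0.6],
  [[-1,-0.4,0.06],[0,0,0.08],0.6],
  [[-1,-0.4,0.06],[0,0,0.11],0.6],
])

```text
t: 0.65
position: [0.2822, 0.4425, 0.2285]
tcp_rot: [-180.0, 0.2, 123.2]
ft_force: [0.2, -0.2, 0.4]
gripper_width: 0.0565
```

step_arm([
  [[-0.5,0,0.03],[0,0,0.04],0.6],
  [[-1,0,0.06],[0,0,0.08],0.6],
  [[-1,0,0.06],[0,0,0.11],0.6],
])

```text
t: 0.9
position: [0.3266, 0.3761, 0.2236]
tcp_rot: [180.0, 0.1, 103.4]
ft_force: [0.5, 0.6, 0.8]
gripper_width: 0.0524
```

step_arm([
  [[-0.5,0.2,0.03],[0,0,0.04],0.6],
  [[-1,0.4,0.06],[0,0,0.08],0.6],
  [[-1,0.4,0.06],[0,0,0.11],0.6],
])

```text
t: 1.15
position: [0.3768, 0.3064, 0.2189]
tcp_rot: [179.9, 0.1, 83.6]
ft_force: [-0.1, 0.5, -0.6]
gripper_width: 0.0524
```

step_arm([
  [[-0.5,0.35,0.03],[0,0,0.04],0.6],
  [[-1,0.7,0.06],[0,0,0.08],0.6],
  [[-1,0.7,0.06],[0,0,0.11],0.6],
])

```text
t: 1.4
position: [0.4229, 0.2226, 0.2142]
tcp_rot: [179.9, 0.0, 64.0]
ft_force: [1.1, -0.2, -0.6]
gripper_width: 0.0525
```

```bash
python3 -c "
from h import *
now([.566,.056,.2],[180,0,35.6],2)"
```

```text
[0.4229 0.2226 0.2142] [1.7994e+02 5.0000e-02 6.3980e+01] 1.4 [-52.9, 0.3, 19.8, 107.7, -0.0, 72.0, -59.1] [ 1.1 -0.2 -0.6] 0.05250309378730282
[[-0.543, 1.2605, 0.0902], [0.0002, 0.0001, 0.0788], 1.0] rows>= 2.6
[[-0.2174, 1.3552, 0.0894], [0.0002, 0.0001, 0.0788], 1.0] rows>= 2.6
```

step_arm([
  [[-0.3,0.5,0.03],[0,0,0.04],0.6],
  [[-0.5,1,0.06],[0,0,0.08],0.6],
  [[-0.5,1,0.06],[0,0,0.08],0.6],
])

```text
t: 1.65
position: [0.479, 0.1512, 0.2095]
tcp_rot: [179.9, 0.0, 49.4]
ft_force: [0.2, -1.1, 0.1]
gripper_width: 0.0522
```

step_arm([
  [[-0.1,0.5,0.03],[0,0,0.04],0.6],
  [[-0.2,1,0.06],[0,0,0.08],0.6],
  [[-0.2,1,0.06],[0,0,0.08],0.6],
  [[-0.2,1,0.06],[0,0,0.08],0.6],
])

```text
t: 1.98
position: [0.5277, 0.0918, 0.2043]
tcp_rot: [180.0, 0.1, 35.6]
ft_force: [-0.0, -0.3, -0.5]
gripper_width: 0.0521
```

Run:
```python
from h import *
from rig import snapshot
now([.566,.056,.15],[180,0,35.6],1)
s=snapshot("wrist"); cv2.imwrite("pics/w1.png",np.clip(s["image"][:,:,::-1]*1.4,0,255).astype('uint8'));np.savez("w1.npz",**s)
```

```text
[0.5277 0.0918 0.2043] [1.7996e+02 6.0000e-02 3.5620e+01] 1.9833 [-42.1, 9.0, 30.4, 101.1, -4.7, 71.2, -64.9] [-0.  -0.3 -0.5] 0.05213239533473378
[[0.1289, 0.6419, 0.6791], [0.0002, 0.0003, 0.0001], 1.0] rows>= 1.8
```

View pics/w1.png

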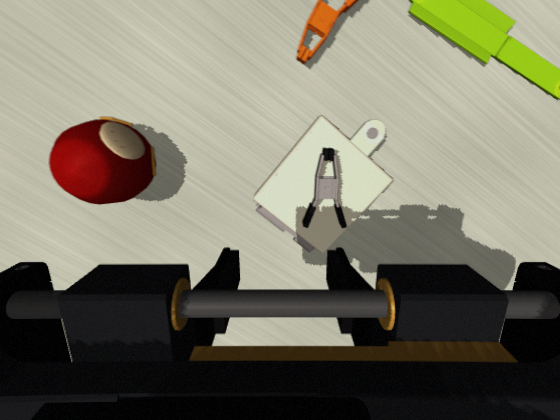

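The wrist view confirms the alignment: the clamp axis is nearly vertical in the image, with jaws at (328,154), pivot at about (327,188) and handles at (308,225) and (344,225).

```bash
cat >> h.py <<'E'
def wrist_ray(s,p,r,uv,z):
    T=s["tool_from_camera"];W=np.eye(4);W[:3,:3]=Ro.from_euler('xyz',r,degrees=True).as_matrix();W[:3,3]=p
    M=np.linalg.inv(W@T); return ray_plane(dict(intrinsics=s["intrinsics"],D=s["D"],R=M[:3,:3],t=M[:3,3]),uv,z)
E
python3 - <<'E'
from h import *
s=dict(np.load("w1.npz"));p=[.5277,.0918,.2043];r=[179.96,.06,35.62]
P=wrist_ray(s,p,r,[(328,154),(327,188),(308,225),(344,225)],.038);print(P.round(4))
h=(P[2]+P[3])/2;d=P[0]-h;print(np.degrees(np.arctan2(d[1],d[0])))
print(wrist_ray(s,p,r,[(373,132)],.023))
im=s["image"][130:240,280:390,::-1];cv2.imwrite("pics/w1c.png",np.clip(cv2.resize(im,None,fx=5,fy=5,interpolation=cv2.INTER_CUBIC)*1.4,0,255).astype('uint8'))
E
```

```text
[[0.5962 0.0822 0.038 ]
 [0.5671 0.0607 0.038 ]
 [0.5212 0.0518 0.038 ]
 [0.5448 0.0189 0.038 ]]
36.56578564435001
[[0.64247708 0.0547312  0.023     ]]
```

View pics/w1c.png

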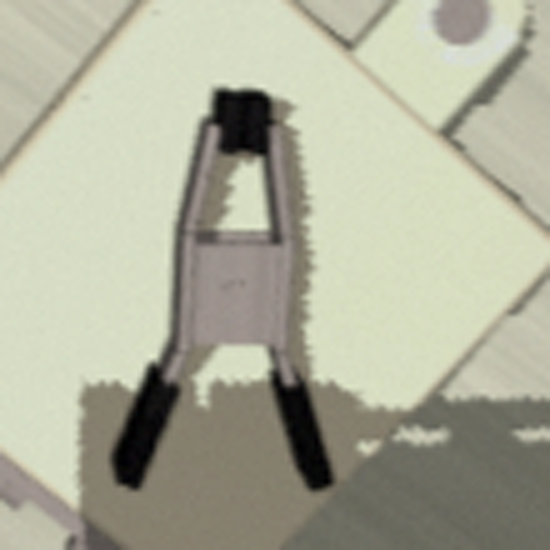

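Run:
```python
from h import *
now([.566,.059,.12],[180,0,36],1)
now([.566,.059,.038],[180,0,36],1)
```

```text
[0.527  0.0937 0.2043] [-1.7999e+02  5.0000e-02  3.5840e+01] 2.0333 [-42.2, 9.0, 30.3, 101.1, -4.8, 71.2, -64.9] [-0.6  0.4 -0.2] 0.052232920799907136
[[0.1422, 0.6373, 1.0539], [-0.0001, 0.0003, -0.0009], 1.0] rows>= 2.4
[0.527  0.0937 0.2043] [-1.7999e+02  5.0000e-02  3.5840e+01] 2.0333 [-42.2, 9.0, 30.3, 101.1, -4.8, 71.2, -64.9] [-0.6  0.4 -0.2] 0.052232920799907136
[[0.1431, 0.6375, 2.0789], [-0.0001, 0.0003, -0.0009], 1.0] rows>= 4.2
```

step_arm([
  [[0.07,0.3,0.4],[0,0,0],0.6],
  [[0.14,0.63,0.8],[0,0,0],0.6],
  [[0.14,0.63,1],[0,0,0],0.6],
  [[0.14,0.63,1],[0,0,0],0.6],
])

```text
t: 2.37
position: [0.5633, 0.06, 0.1208]
tcp_rot: [-179.9, 0.4, 35.9]
ft_force: [-0.9, 0.7, -0.2]
gripper_width: 0.0521
```

Run:
```python
from h import *
now([.566,.059,.038],[180,0,36],1)
```

```text
[0.5633 0.06   0.1208] [-179.87    0.36   35.95] 2.3667 [-36.8, 18.6, 31.1, 101.7, -10.6, 63.0, -56.2] [-0.9  0.7 -0.2] 0.05211869147453078
[[0.0263, 0.0329, 1.0347], [-0.0007, 0.002, -0.0003], 1.0] rows>= 2.0
```

step_arm([
  [[0.02,0,0.3],[0,0,0],0.6],
  [[0.02,0,0.5],[0,0,0],0.6],
  [[0.02,0,0.6],[0,0,0],0.6],
  [[0.02,0,0.6],[0,0,0],0.6],
  [[0.02,0,0.6],[0,0,0],0.6],
])

```text
t: 2.78
position: [0.5671, 0.062, 0.0778]
tcp_rot: [-180.0, -0.1, 36.0]
ft_force: [0.5, -1.1, 0.4]
gripper_width: 0.052
```

Run:
```python
from h import *
from rig import snapshot
now([.566,.059,.038],[180,0,36],1)
s=snapshot("wrist"); cv2.imwrite("pics/w2.png",np.clip(s["image"][:,:,::-1]*1.4,0,255).astype('uint8'))
now([.566,.059,.038],[180,0,36],1)
```

```text
[0.5671 0.062  0.0778] [-1.7998e+02 -6.0000e-02  3.5970e+01] 2.7833 [-35.8, 21.9, 30.1, 103.5, -12.8, 57.9, -54.7] [ 0.5 -1.1  0.4] 0.05204471525412898
[[-0.033, 0.0223, 0.498], [-0.0001, -0.0003, -0.0001], 1.0] rows>= 1.0
[0.5675 0.0617 0.0782] [ 1.7999e+02 -1.1000e-01  3.5950e+01] 2.8333 [-35.8, 21.9, 30.1, 103.5, -12.8, 57.9, -54.7] [ 0.8 -0.5  0.7] 0.052446753342672556
[[-0.0359, 0.0165, 0.5028], [0.0, -0.0006, -0.0003], 1.0] rows>= 1.0
```

View pics/w2.png

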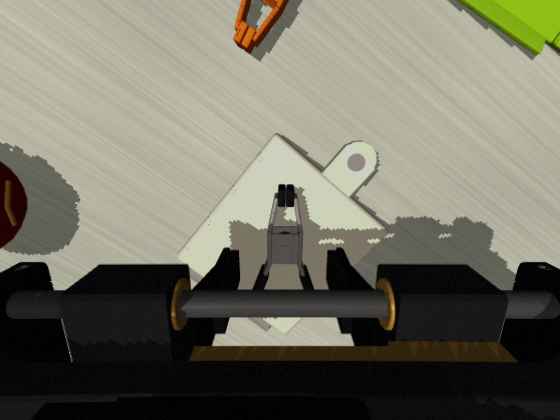

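The clamp sits centred between the fingers, at column 286 against a finger midpoint of about 283. Next I'll check the distance along the clamp.

Run:
```python
from h import *
s=dict(np.load("w1.npz"))
print(wrist_ray(s,[.5673,.0618,.078],[180,0,35.96],[(285.5,246),(357,162)],.042))
print(wrist_ray(s,[.5673,.0618,.078],[180,0,35.96],[(357,162)],.023))
```

```text
[[0.56986074 0.06102015 0.042     ]
 [0.64158797 0.05834978 0.042     ]]
[[0.64242533 0.05318334 0.023     ]]
```

step_arm([
  [[0.01,0.01,0.25],[0,0,0],0.6],
  [[0.01,0.01,0.4],[0,0,0],0.6],
  [[0.01,0.01,0.48],[0,0,0],0.6],
  [[0.01,0.01,0.48],[0,0,0],0.6],
  [[0.01,0.01,0.48],[0,0,0],0.6],
], squeeze=12)

```text
t: 3.25
position: [0.5681, 0.0607, 0.0386]
tcp_rot: [-180.0, 0.0, 35.9]
ft_force: [-0.9, -0.1, -0.1]
gripper_width: 0.0522
```

step_arm([
  [[0,0,0],[0,0,0],0.4],
  [[0,0,0],[0,0,0],0.3],
  [[0,0,0],[0,0,0],0.2],
  [[0,0,0],[0,0,0],0.1],
  [[0,0,0],[0,0,0],0.1],
  [[0,0,0],[0,0,0],0.1],
], squeeze=12)

```text
t: 3.75
position: [0.5682, 0.0607, 0.0385]
tcp_rot: [-180.0, -0.0, 35.9]
ft_force: [-0.4, 1.7, 1.2]
gripper_width: 0.0242
```

Width 24.2 mm means the arms are gripped. Lifting.

step_arm([
  [[0,0,-0.1],[0,0,0],0.1],
  [[0,0,-0.3],[0,0,0],0.1],
  [[0,0,-0.6],[0,0,0],0.1],
  [[0,0,-0.9],[0,0,0],0.1],
  [[0,0,-1],[0,0,0],0.1],
  [[0,0,-1],[0,0,0],0.1],
], squeeze=20)

```text
t: 4.25
position: [0.5694, 0.0609, 0.1208]
tcp_rot: [179.9, -0.2, 35.9]
ft_force: [0.4, -0.7, -1.2]
gripper_width: 0.0238
```

Run:
```python
from h import *
from rig import snapshot
now([.521,-.2825,.12],[180,0,36],4)
s=snapshot("wrist"); cv2.imwrite("pics/w3.png",np.clip(s["image"][:,:,::-1]*1.4,0,255).astype('uint8'))
```

```text
[0.5694 0.0609 0.1208] [179.94  -0.23  35.88] 4.25 [-36.7, 19.0, 31.2, 101.3, -11.0, 62.5, -55.9] [ 0.4 -0.7 -1.2] 0.023779359596292998
[[-0.7515, 0.7807, 0.0003], [0.0001, -0.0003, -0.0002], 1.0] rows>= 2.1
[[-0.7519, 0.7803, 0.0008], [0.0001, -0.0003, -0.0002], 1.0] rows>= 2.1
[[-0.7523, 0.7799, 0.0014], [0.0001, -0.0003, -0.0002], 1.0] rows>= 2.1
[[-0.7527, 0.7795, 0.0019], [0.0001, -0.0003, -0.0002], 1.0] rows>= 2.1
```

View pics/w3.png

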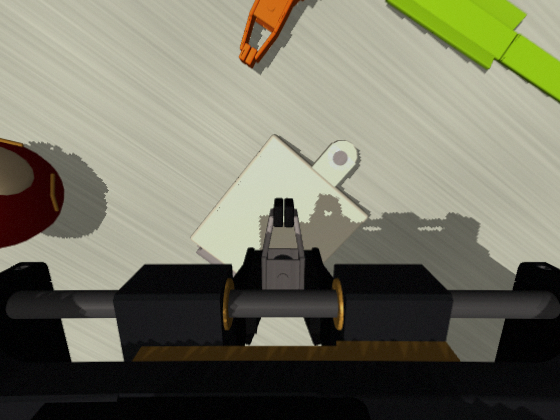

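The clamp is held level between the pads at about (284,250). Carrying it to the bowl.

step_arm([
  [[-0.25,0.25,0],[0,0,0],0.1],
  [[-0.5,0.5,0],[0,0,0],0.1],
  [[-0.75,0.78,0],[0,0,0],0.1],
  [[-0.75,0.78,0],[0,0,0],0.1],
])

```text
t: 4.63
position: [0.5541, -0.032, 0.1171]
tcp_rot: [179.9, 0.2, 35.5]
ft_force: [-0.1, -2.1, -0.3]
gripper_width: 0.0236
```

step_arm([
  [[-0.25,0.25,0],[0,0,0],0.1],
  [[-0.5,0.5,0],[0,0,0],0.1],
  [[-0.75,0.78,0],[0,0,0],0.1],
  [[-0.75,0.78,0],[0,0,0],0.1],
])

```text
t: 4.97
position: [0.5418, -0.1174, 0.1172]
tcp_rot: [179.9, 0.2, 35.5]
ft_force: [-0.4, -0.7, -0.5]
gripper_width: 0.0238
```

step_arm([
  [[-0.25,0.25,0],[0,0,0],0.1],
  [[-0.5,0.5,0],[0,0,0],0.1],
  [[-0.75,0.78,0],[0,0,0],0.1],
  [[-0.75,0.78,0],[0,0,0],0.1],
])

```text
t: 5.3
position: [0.5295, -0.2027, 0.1174]
tcp_rot: [179.9, 0.2, 35.5]
ft_force: [-0.7, -1.0, -0.1]
gripper_width: 0.0239
```

Run:
```python
from h import *
now([.521,-.2825,.12],[180,0,36],1)
```

```text
[ 0.5295 -0.2027  0.1174] [179.93   0.19  35.47] 5.3 [-15.4, 19.8, 38.0, 102.4, -13.4, 62.4, -27.3] [-0.7 -1.  -0.1] 0.023856447080866913
[[-0.6648, 0.7508, -0.0298], [0.0004, 0.001, -0.003], 1.0] rows>= 1.9
```

step_arm([
  [[-0.25,0.3,0],[0,0,0],0.1],
  [[-0.5,0.55,0],[0,0,0],0.1],
  [[-0.65,0.74,0],[0,0,0],0.1],
  [[-0.65,0.74,0],[0,0,0],0.1],
  [[-0.65,0.74,0],[0,0,0],0.1],
  [[-0.65,0.74,0],[0,0,0],0.1],
])

```text
t: 5.8
position: [0.5244, -0.2737, 0.1172]
tcp_rot: [-179.9, 0.0, 35.9]
ft_force: [-0.0, 0.4, -1.2]
gripper_width: 0.0236
```

Run:
```python
from h import *
from rig import snapshot
now([.521,-.2825,.033],[180,0,36],1)
s=snapshot("wrist"); cv2.imwrite("pics/w4.png",np.clip(s["image"][:,:,::-1]*1.4,0,255).astype('uint8'))
```

```text
[ 0.5244 -0.2737  0.1172] [-1.799e+02  4.000e-02  3.591e+01] 5.8 [-7.8, 23.4, 38.5, 98.6, -16.0, 63.7, -18.4] [-0.   0.4 -1.2] 0.02355578714293429
[[-0.0981, 0.0659, 1.0525], [-0.0005, 0.0002, -0.0005], 1.0] rows>= 2.0
```

View pics/w4.png

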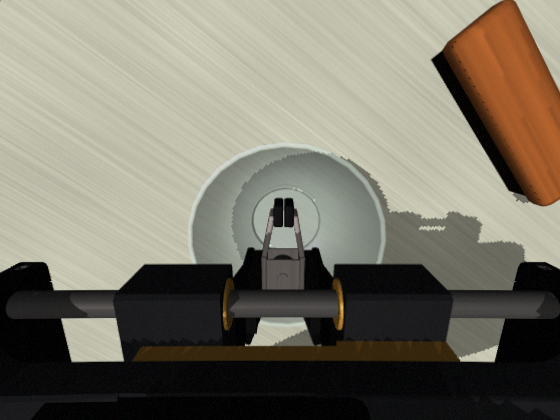

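The bowl rim spans columns 190 to 385 with its top at row 144, and the clamp is over it. Checking the centre.

Run:
```python
from h import *
s=dict(np.load("w1.npz"))
P=wrist_ray(s,[.5244,-.2737,.1172],[180,0,35.9],[(190,232),(385,232),(287,144)],.06);print(P.round(4),(P[0]+P[1])/2)
a=np.radians(35.9);print("from top",P[2]-.075*np.array([np.cos(a),np.sin(a),0]))
print("inner",wrist_ray(s,[.5244,-.2737,.1172],[180,0,35.9],[(286.5,220)],.005))
```

```text
[[ 0.4873 -0.2158  0.06  ]
 [ 0.5722 -0.3331  0.06  ]
 [ 0.581  -0.2366  0.06  ]] [ 0.5297314  -0.27446054  0.06      ]
from top [ 0.52029231 -0.28055386  0.06      ]
inner [[ 0.52273542 -0.27947485  0.005     ]]
```

step_arm([
  [[-0.08,0.05,0.2],[0,0,0],0.1],
  [[-0.08,0.05,0.5],[0,0,0],0.1],
  [[-0.08,0.05,0.75],[0,0,0],0.1],
  [[-0.08,0.05,0.9],[0,0,0],0.1],
  [[-0.08,0.05,0.9],[0,0,0],0.1],
  [[-0.08,0.05,0.9],[0,0,0],0.1],
])

```text
t: 6.35
position: [0.5218, -0.2812, 0.0462]
tcp_rot: [-180.0, 0.0, 35.9]
ft_force: [-0.4, 0.2, -1.1]
gripper_width: 0.0237
```

Run:
```python
from h import *
now([.521,-.281,.033],[180,0,36],1)
```

```text
[ 0.5218 -0.2812  0.0462] [-1.7995e+02  3.0000e-02  3.5930e+01] 6.35 [-4.9, 28.7, 36.3, 101.4, -19.9, 56.4, -14.9] [-0.4  0.2 -1.1] 0.02372847234940435
[[-0.0064, -0.0072, 0.1654], [-0.0003, 0.0001, -0.0004], 1.0] rows>= 0.3
```

step_arm([
  [[0,0,0.06],[0,0,0],0.1],
  [[0,0,0.12],[0,0,0],0.1],
  [[0,0,0.15],[0,0,0],0.1],
  [[0,0,0.15],[0,0,0],0.1],
  [[0,0,0.15],[0,0,0],0.1],
])

```text
t: 6.77
position: [0.5224, -0.2816, 0.0348]
tcp_rot: [180.0, -0.1, 35.9]
ft_force: [1.5, 2.9, 2.7]
gripper_width: 0.0239
```

step_arm([
  [[0,0,0],[0,0,0],0.3],
  [[0,0,0],[0,0,0],0.35],
  [[0,0,0],[0,0,0],0.42],
  [[0,0,0],[0,0,0],0.42],
  [[0,0,0],[0,0,0],0.42],
  [[0,0,0],[0,0,0],0.42],
])

```text
t: 7.27
position: [0.5216, -0.282, 0.0343]
tcp_rot: [-180.0, 0.0, 35.9]
ft_force: [0.1, -0.1, 1.1]
gripper_width: 0.036
```

step_arm([
  [[0,0,-0.2],[0,0,0],0.42],
  [[0,0,-0.5],[0,0,0],0.42],
  [[0,0,-0.8],[0,0,0],0.42],
  [[0,0,-1],[0,0,0],0.42],
  [[0,0,-1],[0,0,0],0.42],
])

```text
t: 7.68
position: [0.5232, -0.283, 0.1178]
tcp_rot: [179.8, -0.2, 35.9]
ft_force: [0.2, 0.5, 0.1]
gripper_width: 0.0362
```

Run:
```python
from h import *
from rig import snapshot
now([.6415,-.0535,.16],[180,0,86.4],3)
s=snapshot("wrist"); cv2.imwrite("pics/w5.png",np.clip(s["image"][:,:,::-1]*1.4,0,255).astype('uint8'))
s=snapshot("scene"); cv2.imwrite("pics/s5.png",np.clip(s["image"][:,:,::-1]*1.4,0,255).astype('uint8'))
```

```text
[ 0.5232 -0.283   0.1178] [179.76  -0.18  35.86] 7.6833 [-7.0, 23.5, 38.8, 98.4, -16.3, 63.5, -17.4] [0.2 0.5 0.1] 0.03624542234616546
[[0.9601, -0.4857, -0.1748], [0.0006, -0.0001, -0.0936], 1.0] rows>= 2.4
[[1.0597, -0.1869, -0.1745], [0.0006, -0.0001, -0.0936], 1.0] rows>= 2.4
[[1.0683, 0.1279, -0.1748], [0.0006, -0.0001, -0.0936], 1.0] rows>= 2.4
```

View pics/w5.png

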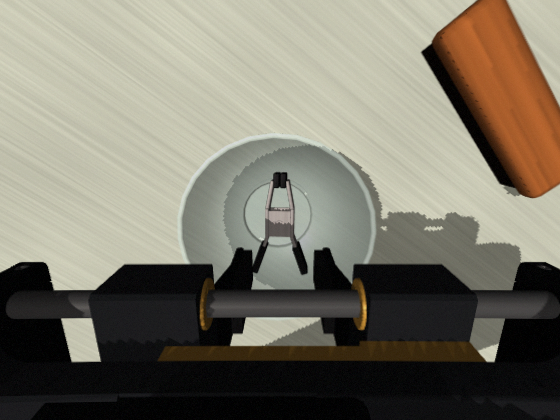

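View pics/s5.png

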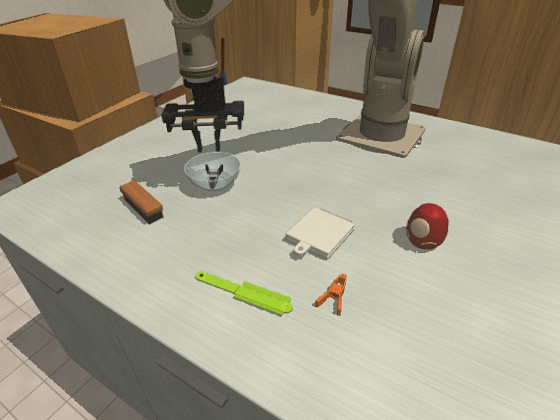

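The clamp lies level in the bowl at (279,215), and the bowl hasn't moved. Next is the tongue. The plan is to approach with the tool tilted 30° inward, with the jaws along the hinge axis.

Run:
```python
from h import *
now([.6815,.051,.14],[180,30,-3.6],5,.5)
```

```text
[ 0.5219 -0.2819  0.1145] [ 1.7997e+02 -5.0000e-02  3.5880e+01] 7.7833 [-7.0, 23.7, 38.7, 98.6, -16.4, 63.4, -17.3] [-0.3 -0.  -1. ] 0.03628731077966824
[[0.8113, -0.4404, -0.0633], [0.0115, -0.0321, 0.0428], 0.5] rows>= 1.8
[[0.7351, -0.5481, -0.1235], [0.0115, -0.0321, 0.0428], 0.5] rows>= 1.8
[[0.6397, -0.6462, -0.1712], [0.0115, -0.0321, 0.0428], 0.5] rows>= 1.8
[[0.5277, -0.7318, -0.2052], [0.0115, -0.0321, 0.0428], 0.5] rows>= 1.8
[[0.4025, -0.8024, -0.2244], [0.0115, -0.0321, 0.0428], 0.5] rows>= 1.8
```

step_arm([
  [[0.3,-0.15,-0.2],[0.005,-0.015,0.02],0.42],
  [[0.6,-0.3,-0.3],[0.01,-0.03,0.04],0.42],
  [[0.81,-0.44,-0.4],[0.0115,-0.032,0.043],0.42],
  [[0.81,-0.44,-0.4],[0.0115,-0.032,0.043],0.42],
])

```text
t: 8.12
position: [0.5566, -0.2096, 0.1456]
tcp_rot: [-178.2, 5.9, 28.6]
ft_force: [1.1, 0.5, -0.8]
gripper_width: 0.0367
```

step_arm([
  [[0.37,-0.27,-0.06],[0.005,-0.015,0.02],0.42],
  [[0.73,-0.55,-0.12],[0.0115,-0.032,0.043],0.42],
  [[0.73,-0.55,-0.12],[0.0115,-0.032,0.043],0.42],
])

```text
t: 8.37
position: [0.5884, -0.1395, 0.1482]
tcp_rot: [-177.1, 12.1, 21.1]
ft_force: [0.4, 2.6, -1.3]
gripper_width: 0.0365
```

step_arm([
  [[0.32,-0.32,-0.06],[0.005,-0.015,0.02],0.42],
  [[0.64,-0.65,-0.12],[0.0115,-0.032,0.043],0.42],
  [[0.64,-0.65,-0.12],[0.0115,-0.032,0.043],0.42],
])

```text
t: 8.62
position: [0.6183, -0.0731, 0.1477]
tcp_rot: [-177.0, 18.4, 13.4]
ft_force: [1.7, 2.4, -1.2]
gripper_width: 0.0366
```

step_arm([
  [[0.26,-0.36,-0.06],[0.005,-0.015,0.02],0.5],
  [[0.53,-0.73,-0.12],[0.0115,-0.032,0.043],0.5],
  [[0.53,-0.73,-0.12],[0.0115,-0.032,0.043],0.5],
])

```text
t: 8.87
position: [0.6474, -0.0079, 0.145]
tcp_rot: [-177.9, 24.6, 5.2]
ft_force: [0.1, 2.3, -1.6]
gripper_width: 0.0425
```

Run:
```python
from h import *
now([.6815,.051,.14],[180,30,-3.6],1,.5)
```

```text
[ 0.6474 -0.0079  0.145 ] [-177.93   24.58    5.23] 8.8667 [-22.3, 49.3, 38.0, 61.8, -23.6, 101.5, -73.8] [ 0.1  2.3 -1.6] 0.0425231597753604
[[0.4726, -0.6993, -0.1228], [0.011, -0.0293, 0.0442], 0.5] rows>= 1.6
```

Run:
```python
from h import *
now([.67,.0515,.11],[180,20,-3.6],1,.5)
```

```text
[ 0.6474 -0.0079  0.145 ] [-177.93   24.58    5.23] 8.8667 [-22.3, 49.3, 38.0, 61.8, -23.6, 101.5, -73.8] [ 0.1  2.3 -1.6] 0.0425231597753604
[[0.4989, -0.7041, 0.278], [0.0071, 0.0262, 0.0449], 0.5] rows>= 1.7
```

step_arm([
  [[0.25,-0.35,0.14],[0.0035,0.013,0.0225],0.5],
  [[0.5,-0.7,0.28],[0.007,0.026,0.045],0.5],
  [[0.5,-0.7,0.28],[0.007,0.026,0.045],0.5],
  [[0.5,-0.7,0.28],[0.007,0.026,0.045],0.5],
  [[0.5,-0.7,0.28],[0.007,0.026,0.045],0.5],
])

```text
t: 9.28
position: [0.6688, 0.042, 0.1147]
tcp_rot: [179.8, 19.6, -3.9]
ft_force: [0.1, -0.1, 0.5]
gripper_width: 0.0434
```

Run:
```python
from h import *
from rig import snapshot,bot
now([.662,.052,.076],[180,20,-3.6],1,.5)
b=bot.state()
s=snapshot("wrist"); cv2.imwrite("pics/w6.png",np.clip(s["image"][:,:,::-1]*1.4,0,255).astype('uint8'))
np.savez("w6.npz",p=b['position'],r=b['tcp_rot'],**s)
```

```text
[0.6688 0.042  0.1147] [179.78  19.63  -3.91] 9.2833 [-26.4, 49.6, 38.7, 64.2, -27.5, 94.8, -84.8] [ 0.1 -0.1  0.5] 0.04338918484407529
[[0.0744, -0.1204, 0.487], [0.0006, -0.0021, -0.0016], 0.5] rows>= 1.0
```

View pics/w6.png

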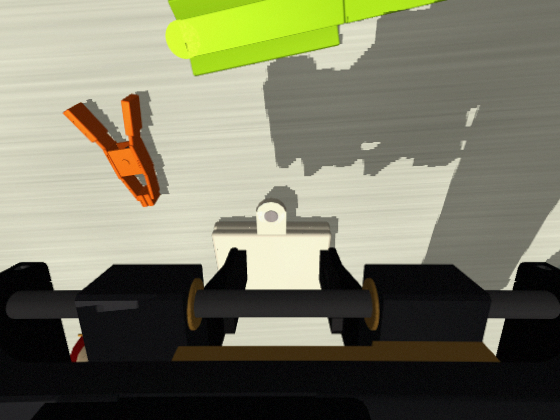

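The tongue's dot is at (270,216), and the cover edge is nearly level in the image, so the yaw is aligned.

Run:
```python
from h import *
s=dict(np.load("w6.npz"))
print(wrist_ray(s,s['p'],s['r'],[(270.5,216)],.023))
im=s["image"][190:270,200:345,::-1];cv2.imwrite("pics/w6c.png",np.clip(cv2.resize(im,None,fx=5,fy=5,interpolation=cv2.INTER_CUBIC)*1.3,0,255).astype('uint8'))
```

```text
[[0.6413245  0.05419416 0.023     ]]
```

View pics/w6c.png

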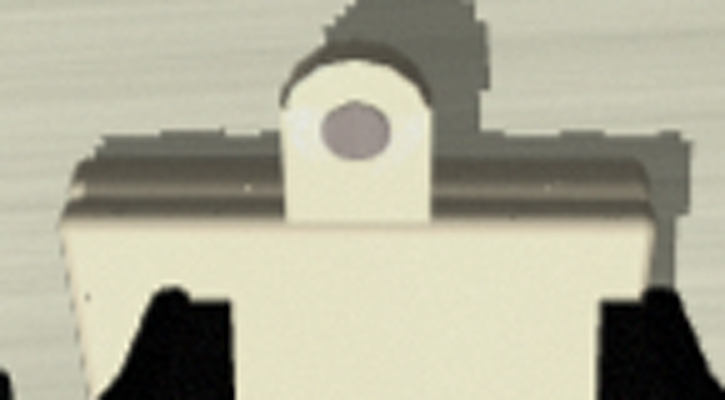

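Rehearsing the end pose in free air first, at pitch -50, to check the joints can reach it.

Run:
```python
from h import *
now([.541,.0597,.175],[180,-50,-3.7],2,.5)
```

```text
[0.6691 0.0414 0.1153] [179.77  19.58  -3.98] 9.3333 [-26.4, 49.6, 38.8, 64.2, -27.5, 94.8, -84.8] [-0.2 -0.2 -0.4] 0.043535141728962785
[[-0.8848, -0.0582, -0.0813], [0.0008, 0.1933, -0.0004], 0.5] rows>= 4.9
[[-0.6802, -0.0601, -0.5715], [0.0008, 0.1933, -0.0004], 0.5] rows>= 4.9
```

step_arm([
  [[-0.18,-0.01,-0.05],[0,0.038,0],0.5],
  [[-0.36,-0.03,-0.1],[0,0.076,0],0.5],
  [[-0.54,-0.04,-0.1],[0,0.114,0],0.5],
  [[-0.72,-0.05,-0.1],[0,0.152,0],0.5],
  [[-0.88,-0.06,-0.1],[0,0.193,0],0.5],
  [[-0.88,-0.06,-0.1],[0,0.193,0],0.5],
])

```text
t: 9.83
position: [0.597, 0.0532, 0.1421]
tcp_rot: [-179.8, -15.0, -3.8]
ft_force: [-1.1, -0.1, -2.0]
gripper_width: 0.0438
```

step_arm([
  [[-0.14,-0.01,-0.11],[0,0.038,0],0.5],
  [[-0.28,-0.02,-0.22],[0,0.076,0],0.5],
  [[-0.42,-0.04,-0.34],[0,0.114,0],0.5],
  [[-0.56,-0.05,-0.46],[0,0.152,0],0.5],
  [[-0.68,-0.06,-0.57],[0,0.193,0],0.5],
  [[-0.68,-0.06,-0.57],[0,0.193,0],0.5],
])

```text
t: 10.33
position: [0.548, 0.0582, 0.1731]
tcp_rot: [179.1, -35.2, -4.1]
ft_force: [0.8, 0.1, 0.2]
gripper_width: 0.0439
```

Run:
```python
from h import *
now([.665,.052,.085],[180,20,-3.7],2,.5)
```

```text
[0.548  0.0582 0.1731] [179.07 -35.16  -4.12] 10.3333 [-54.7, -12.4, 32.5, 130.3, 40.8, 34.2, -144.4] [0.8 0.1 0.2] 0.04389757152708893
[[0.2812, -0.0281, 0.8716], [0.0025, -0.1532, -0.0025], 0.5] rows>= 3.9
[[0.653, -0.0183, 0.6425], [0.0025, -0.1532, -0.0025], 0.5] rows>= 3.9
```

step_arm([
  [[0,0,0],[0,0.03,0],0.5],
  [[0,0,0],[0,0.06,0],0.5],
  [[0,0,0],[0,0.06,0],0.5],
  [[0,0,0],[0,0.06,0],0.5],
])

```text
t: 10.67
position: [0.5555, 0.0524, 0.1949]
tcp_rot: [179.8, -41.0, -5.0]
ft_force: [-0.0, -0.6, 1.5]
gripper_width: 0.0431
```

Run:
```python
from h import *
now([.665,.052,.085],[180,20,-3.7],2,.5)
```

```text
[0.5555 0.0524 0.1949] [179.77 -40.99  -5.03] 10.6667 [-24.6, -11.4, 4.1, 131.4, 40.1, 27.5, -146.1] [-0.  -0.6  1.5] 0.043134318919457265
[[0.0646, -0.0613, 0.9656], [0.0013, -0.1694, -0.0041], 0.5] rows>= 4.3
[[0.5464, -0.0535, 0.7993], [0.0013, -0.1694, -0.0041], 0.5] rows>= 4.3
```

With yaw -3.7, joint 7 runs into its limit (-146°). I'll use the half-turned grasp at yaw 176.3, which should leave joint 7 near mid range, and turn high above the mirror.

Run:
```python
from h import *
now([.58,.054,.22],[180,0,86],1,.5)
p=[.58,.054,.22]
inc(p,[180,0,86],[.541,.0597,.175],[180,50,176.3],1,.5)
```

```text
[0.5555 0.0524 0.1949] [179.77 -40.99  -5.03] 10.6667 [-24.6, -11.4, 4.1, 131.4, 40.1, 27.5, -146.1] [-0.  -0.6  1.5] 0.043134318919457265
[[0.4355, -0.0462, -0.038], [0.1812, -0.176, -0.4825], 0.5] rows>= 13.7
[[0.0371, -0.4913, 0.5625], [-0.2176, -0.2165, -0.4667], 0.5] rows>= 14.0
```

step_arm([
  [[0.2,0,-0.1],[0.09,-0.088,-0.24],0.5],
  [[0.43,-0.05,-0.2],[0.18,-0.176,-0.48],0.5],
  [[0.43,-0.05,-0.2],[0.18,-0.176,-0.48],0.5],
  [[0.43,-0.05,-0.2],[0.18,-0.176,-0.48],0.5],
  [[0.43,-0.05,-0.2],[0.18,-0.176,-0.48],0.5],
  [[0.43,-0.05,-0.2],[0.18,-0.176,-0.48],0.5],
  [[0.43,-0.05,-0.2],[0.18,-0.176,-0.48],0.5],
  [[0.43,-0.05,-0.2],[0.18,-0.176,-0.48],0.5],
  [[0.43,-0.05,-0.2],[0.18,-0.176,-0.48],0.5],
  [[0.43,-0.05,-0.2],[0.18,-0.176,-0.48],0.5],
  [[0.43,-0.05,-0.2],[0.18,-0.176,-0.48],0.5],
  [[0.43,-0.05,-0.2],[0.18,-0.176,-0.48],0.5],
  [[0.43,-0.05,-0.2],[0.18,-0.176,-0.48],0.5],
  [[0.43,-0.05,-0.2],[0.18,-0.176,-0.48],0.5],
  [[0.43,-0.05,-0.2],[0.18,-0.176,-0.48],0.5],
])

```text
t: 11.92
position: [0.5712, 0.055, 0.2294]
tcp_rot: [179.0, -1.1, 82.9]
ft_force: [-0.6, -0.6, 0.4]
gripper_width: 0.0435
```

Run:
```python
from h import *
now([.541,.0597,.175],[180,50,176.3],1,.5)
```

```text
[0.5712 0.055  0.2294] [179.05  -1.07  82.95] 11.9167 [-37.8, 12.6, 32.9, 94.7, -8.0, 73.7, -10.5] [-0.6 -0.6  0.4] 0.04348166499786333
[[-0.0007, -0.3936, 0.6733], [-0.2166, -0.2123, -0.4861], 0.5] rows>= 14.4
```

step_arm([
  [[0,-0.2,0.3],[-0.217,-0.212,-0.486],0.5],
  [[0,-0.39,0.67],[-0.217,-0.212,-0.486],0.5],
  [[0,-0.39,0.67],[-0.217,-0.212,-0.486],0.5],
  [[0,-0.39,0.67],[-0.217,-0.212,-0.486],0.5],
  [[0,-0.39,0.67],[-0.217,-0.212,-0.486],0.5],
  [[0,-0.39,0.67],[-0.217,-0.212,-0.486],0.5],
  [[0,-0.39,0.67],[-0.217,-0.212,-0.486],0.5],
  [[0,-0.39,0.67],[-0.217,-0.212,-0.486],0.5],
  [[0,-0.39,0.67],[-0.217,-0.212,-0.486],0.5],
  [[0,-0.39,0.67],[-0.217,-0.212,-0.486],0.5],
  [[0,-0.39,0.67],[-0.217,-0.212,-0.486],0.5],
  [[0,-0.39,0.67],[-0.217,-0.212,-0.486],0.5],
  [[0,-0.39,0.67],[-0.217,-0.212,-0.486],0.5],
  [[0,-0.39,0.67],[-0.217,-0.212,-0.486],0.5],
  [[0,-0.39,0.67],[-0.217,-0.212,-0.486],0.5],
  [[0,-0.39,0.67],[-0.217,-0.212,-0.486],0.5],
])

```text
t: 13.25
position: [0.5454, 0.0583, 0.1898]
tcp_rot: [174.8, 48.9, 166.3]
ft_force: [0.3, 0.6, 0.8]
gripper_width: 0.0438
```

Run:
```python
from h import *
now([.541,.0597,.160],[180,50,176.3],1,.5)
now([.665,.052,.085],[180,-20,176.3],2,.5)
```

```text
[0.5454 0.0583 0.1898] [174.85  48.89 166.31] 13.25 [-24.3, -12.9, -1.3, 138.1, 67.3, 25.8, -2.3] [0.3 0.6 0.8] 0.0438176145565402
[[0.3189, -0.0137, 0.2008], [-0.0136, -0.0045, -0.0363], 0.5] rows>= 1.0
[0.5454 0.0583 0.1898] [174.85  48.89 166.31] 13.25 [-24.3, -12.9, -1.3, 138.1, 67.3, 25.8, -2.3] [0.3 0.6 0.8] 0.0438176145565402
[[0.01, 0.0498, 0.9932], [0.0052, 0.1919, -0.0199], 0.5] rows>= 4.9
[[-0.5578, 0.0473, 0.822], [0.0052, 0.1919, -0.0199], 0.5] rows>= 4.9
```

Run:
```python
from h import *
now([.542,.0597,.158],[180,38,176.3],1,.5)
```

```text
[0.5454 0.0583 0.1898] [174.85  48.89 166.31] 13.25 [-24.3, -12.9, -1.3, 138.1, 67.3, 25.8, -2.3] [0.3 0.6 0.8] 0.0438176145565402
[[0.3298, -0.0131, 0.2266], [-0.0097, 0.062, -0.0376], 0.5] rows>= 1.8
```

step_arm([
  [[0,0,0],[-0.005,0.03,-0.02],0.5],
  [[0.16,-0.01,0.11],[-0.01,0.062,-0.038],0.5],
  [[0.33,-0.01,0.22],[-0.01,0.062,-0.038],0.5],
  [[0.33,-0.01,0.22],[-0.01,0.062,-0.038],0.5],
  [[0.33,-0.01,0.22],[-0.01,0.062,-0.038],0.5],
  [[0.33,-0.01,0.22],[-0.01,0.062,-0.038],0.5],
])

```text
t: 13.75
position: [0.5417, 0.0599, 0.158]
tcp_rot: [179.9, 38.0, 176.2]
ft_force: [0.3, 0.2, 0.3]
gripper_width: 0.0434
```

Run:
```python
from h import *
now([.542,.0597,.158],[180,38,176.3],1,.5)
now([.675,.052,.10],[180,-30,176.3],2,.5)
```

```text
[0.5417 0.0599 0.158 ] [179.95  37.98 176.23] 13.75 [-30.0, -9.5, 9.3, 133.4, 39.5, 25.8, 34.4] [0.3 0.2 0.3] 0.0434276809928468
[[-0.0032, -0.0027, 0.002], [0.0, -0.0001, -0.0003], 0.5] rows>= 0.0
[0.5417 0.0599 0.158 ] [179.95  37.98 176.23] 13.75 [-30.0, -9.5, 9.3, 133.4, 39.5, 25.8, 34.4] [0.3 0.2 0.3] 0.0434276809928468
[[-0.4348, 0.0046, 0.7991], [0.0001, 0.1888, -0.0001], 0.5] rows>= 4.7
[[-0.8072, 0.0046, 0.4195], [0.0001, 0.1888, -0.0001], 0.5] rows>= 4.7
```

The end pose (pitch 38) is reached exactly. Now the pre-grasp.

step_arm([
  [[-0.09,0,0.16],[0,0.038,0],0.5],
  [[-0.18,0,0.32],[0,0.076,0],0.5],
  [[-0.27,0,0.48],[0,0.114,0],0.5],
  [[-0.36,0,0.64],[0,0.152,0],0.5],
  [[-0.43,0,0.8],[0,0.189,0],0.5],
  [[-0.43,0,0.8],[0,0.189,0],0.5],
])

```text
t: 14.25
position: [0.6096, 0.0568, 0.1277]
tcp_rot: [-180.0, 3.6, 176.4]
ft_force: [-1.0, -0.2, 1.0]
gripper_width: 0.0435
```

step_arm([
  [[-0.16,0,0.08],[0,0.038,0],0.5],
  [[-0.32,0,0.16],[0,0.076,0],0.5],
  [[-0.48,0,0.25],[0,0.114,0],0.5],
  [[-0.64,0,0.33],[0,0.152,0],0.5],
  [[-0.8,0,0.42],[0,0.189,0],0.5],
  [[-0.8,0,0.42],[0,0.189,0],0.5],
  [[-0.8,0,0.42],[0,0.189,0],0.5],
])

```text
t: 14.83
position: [0.6731, 0.0508, 0.0944]
tcp_rot: [-179.7, -30.6, 176.1]
ft_force: [-1.2, 0.2, -1.0]
gripper_width: 0.0433
```

Run:
```python
from h import *
from rig import snapshot,bot
now([.6413,.0535,.0205],[180,-30,176.3],2,.5)
b=bot.state()
s=snapshot("wrist"); cv2.imwrite("pics/w7.png",np.clip(s["image"][:,:,::-1]*1.4,0,255).astype('uint8'))
np.savez("w7.npz",p=b['position'],r=b['tcp_rot'],**s)
s=snapshot("scene"); cv2.imwrite("pics/s7.png",np.clip(cv2.resize(s["image"][120:330,200:480,::-1],None,fx=2.5,fy=2.5)*1.4,0,255).astype('uint8'))
```

```text
[0.6731 0.0508 0.0944] [-179.74  -30.59  176.08] 14.8333 [-14.1, 57.0, 19.2, 49.4, -17.9, 106.2, 87.0] [-1.2  0.2 -1. ] 0.043347319085763884
[[-0.063, 0.0054, 0.499], [-0.0004, -0.0016, -0.0005], 0.5] rows>= 1.0
[[-0.0604, 0.0046, 0.4993], [-0.0004, -0.0016, -0.0005], 0.5] rows>= 1.0
```

View pics/w7.png

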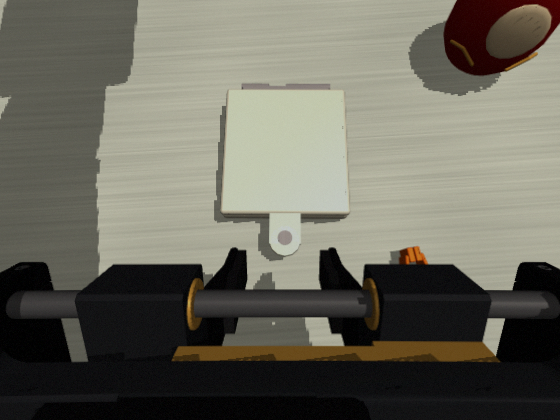

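View pics/s7.png

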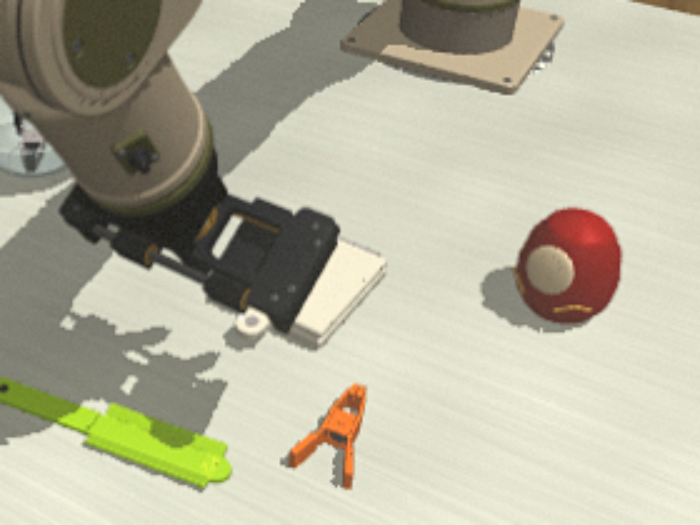

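The dot at (285,237) is centred between the fingertips (midpoint about 283). I'll check the tongue and the cover corners from here.

Run:
```python
from h import *
s=dict(np.load("w7.npz"))
P=wrist_ray(s,s['p'],s['r'],[(227,91),(344,91),(221,213),(348,213)],.024)
print(P.round(4),np.diff(P[[0,1]],axis=0),((P[0]+P[1])/2),(P[2]+P[3])/2)
print(wrist_ray(s,s['p'],s['r'],[(285,237.5)],.023))
```

```text
[[0.5022 0.0105 0.024 ]
 [0.5096 0.1181 0.024 ]
 [0.6179 0.0027 0.024 ]
 [0.6249 0.1084 0.024 ]] [[ 7.37497020e-03  1.07619709e-01 -2.77555756e-17]] [0.50589127 0.06430516 0.024     ] [0.62141248 0.05557597 0.024     ]
[[0.64188911 0.05464458 0.023     ]]
```

step_arm([
  [[-0.03,0.0,0.3],[0,-0.001,0],0.5],
  [[-0.06,0.0,0.6],[0,-0.002,0],0.5],
  [[-0.06,0.0,0.6],[0,-0.002,0],0.5],
  [[-0.06,0,0.6],[0,-0.002,0],0.5],
  [[-0.06,0,0.6],[0,-0.002,0],0.5],
])

```text
t: 15.35
position: [0.6549, 0.0546, 0.0584]
tcp_rot: [179.9, -29.5, 176.5]
ft_force: [-0.4, 0.2, 0.8]
gripper_width: 0.0431
```

Run:
```python
from h import *
from rig import snapshot,bot
now([.642,.054,.0205],[180,-30,176.2],1,.5)
b=bot.state()
s=snapshot("wrist"); cv2.imwrite("pics/w8.png",np.clip(s["image"][:,:,::-1]*1.4,0,255).astype('uint8'))
print(wrist_ray(s,b['position'],b['tcp_rot'],[(285,237.5)],.023))
```

```text
[0.6549 0.0546 0.0584] [179.91 -29.53 176.48] 15.35 [-15.5, 55.0, 19.0, 57.1, -17.6, 99.6, 87.9] [-0.4  0.2  0.8] 0.04307361250008872
[[-0.0939, -0.0185, 0.491], [-0.0003, 0.0026, 0.0013], 0.5] rows>= 1.0
[[0.63012062 0.05793051 0.023     ]]
```

View pics/w8.png

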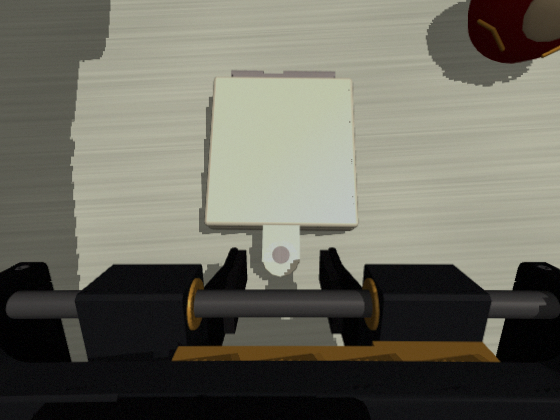

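step_arm([
  [[-0.05,-0.01,0.2],[0,0,0],0.5],
  [[-0.09,-0.01,0.35],[0,0,0],0.5],
  [[-0.09,-0.01,0.46],[0,0,0],0.5],
  [[-0.09,-0.01,0.48],[0,0,0],0.5],
  [[-0.09,-0.01,0.48],[0,0,0],0.5],
  [[-0.09,-0.01,0.48],[0,0,0],0.5],
])

```text
t: 15.9
position: [0.6415, 0.0545, 0.0191]
tcp_rot: [179.9, -29.7, 176.5]
ft_force: [0.6, 0.8, 0.2]
gripper_width: 0.0434
```

Run:
```python
from h import *
from rig import snapshot,bot
now([.642,.054,.0205],[180,-30,176.2],1,.5)
s=snapshot("wrist"); cv2.imwrite("pics/w9.png",np.clip(s["image"][:,:,::-1]*1.4,0,255).astype('uint8'))
```

```text
[0.6415 0.0545 0.0191] [179.92 -29.7  176.47] 15.9 [-16.0, 55.6, 18.6, 61.2, -17.7, 95.3, 88.5] [0.6 0.8 0.2] 0.043399929529713235
[[0.0031, -0.0058, -0.0187], [-0.0003, 0.0017, 0.0013], 0.5] rows>= 0.1
```

View pics/w9.png

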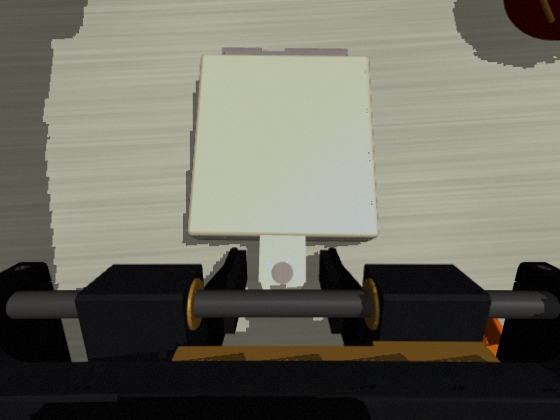

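The tongue, with its dot at (282,271), is between the fingers. Closing.

step_arm([
  [[0,0,0],[0,0,0],0.4],
  [[0,0,0],[0,0,0],0.3],
  [[0,0,0],[0,0,0],0.2],
  [[0,0,0],[0,0,0],0.1],
  [[0,0,0],[0,0,0],0.1],
  [[0,0,0],[0,0,0],0.1],
], squeeze=25)

```text
t: 16.45
position: [0.6414, 0.0541, 0.0187]
tcp_rot: [179.9, -29.7, 176.4]
ft_force: [1.0, -1.4, 1.8]
gripper_width: 0.0256
```

Run:
```python
from h import *
h=np.array([.4965,.0632,.015]); Rz=Ro.from_euler('z',-3.7,degrees=True)
L=np.hypot(.642-.4965,.0092); print(L)
def pose(t):
    a=np.radians(t); return h+Rz.apply([.1455*np.cos(a)-.0045*np.sin(a),0,.1455*np.sin(a)+.0045*np.cos(a)]), Ro.from_euler('xyz',[180,-30+t,176.3],degrees=True)
for t0,ts in [(0,[2,4,7,10,13,16,19,22,24]),(24,[27,30,33,36,39,42,45,48]),(48,[51,54,57,60,63,65,67,68,69])]:
    p0,R0=pose(t0)
    for t in ts:
        p,R=pose(t); print(t,(R0.inv().apply(p-p0)/.08).round(3),((R0.inv()*R).as_rotvec()/np.pi).round(4),p.round(4))
```

```text
0.14579056896795486
2 [ 0.034  0.    -0.053] [ 0.     -0.0111 -0.    ] [0.6415 0.0538 0.0246]
4 [ 0.071 -0.    -0.106] [-0.     -0.0222 -0.    ] [0.641  0.0539 0.0296]
7 [ 0.128 -0.    -0.181] [-0.     -0.0389 -0.    ] [0.6401 0.0539 0.0372]
10 [ 0.19  -0.    -0.254] [-0.     -0.0556 -0.    ] [0.6387 0.054  0.0447]
13 [ 0.255 -0.    -0.323] [ 0.     -0.0722 -0.    ] [0.637  0.0541 0.0521]
16 [ 0.324  0.    -0.389] [-0.     -0.0889 -0.    ] [0.6348 0.0543 0.0594]
19 [ 0.396  0.    -0.451] [ 0.     -0.1056 -0.    ] [0.6323 0.0544 0.0666]
22 [ 0.472  0.    -0.51 ] [-0.     -0.1222 -0.    ] [0.6294 0.0546 0.0737]
24 [ 0.523  0.    -0.546] [ 0.     -0.1333 -0.    ] [0.6273 0.0547 0.0783]
27 [ 0.052 -0.    -0.08 ] [ 0.     -0.0167 -0.    ] [0.6238 0.055  0.0851]
30 [ 0.109  0.    -0.156] [ 0.     -0.0333 -0.    ] [0.62   0.0552 0.0916]
33 [ 0.169  0.    -0.23 ] [ 0.   -0.05 -0.  ] [0.6158 0.0555 0.098 ]
36 [ 0.233  0.    -0.301] [ 0.     -0.0667 -0.    ] [0.6113 0.0558 0.1042]
39 [ 0.301  0.    -0.368] [ 0.     -0.0833 -0.    ] [0.6065 0.0561 0.1101]
42 [ 0.372  0.    -0.431] [ 0.  -0.1 -0. ] [0.6014 0.0564 0.1157]
45 [ 0.446  0.    -0.491] [ 0.     -0.1167 -0.    ] [0.596  0.0568 0.1211]
48 [ 0.523  0.    -0.546] [-0.     -0.1333 -0.    ] [0.5903 0.0571 0.1261]
51 [ 0.052  0.    -0.08 ] [ 0.     -0.0167 -0.    ] [0.5844 0.0575 0.1309]
54 [ 0.109  0.    -0.156] [-0.     -0.0333 -0.    ] [0.5782 0.0579 0.1354]
57 [ 0.169  0.    -0.23 ] [-0.   -0.05 -0.  ] [0.5718 0.0583 0.1395]
60 [ 0.233  0.    -0.301] [ 0.     -0.0667 -0.    ] [0.5652 0.0588 0.1433]
63 [ 0.301  0.    -0.368] [ 0.     -0.0833 -0.    ] [0.5584 0.0592 0.1467]
65 [ 0.348  0.    -0.41 ] [ 0.     -0.0944 -0.    ] [0.5538 0.0595 0.1488]
67 [ 0.396  0.    -0.451] [-0.     -0.1056 -0.    ] [0.5491 0.0598 0.1507]
68 [ 0.421  0.    -0.471] [-0.     -0.1111 -0.    ] [0.5467 0.06   0.1516]
69 [ 0.446  0.    -0.491] [ 0.     -0.1167 -0.    ] [0.5443 0.0601 0.1524]
```

Gripped at 25.6 mm, which fits the 26 mm tongue. Lifting along the arc.

step_arm([
  [[0.034,0,-0.053],[0,-0.011,0],0.1],
  [[0.071,0,-0.106],[0,-0.022,0],0.1],
  [[0.128,0,-0.181],[0,-0.039,0],0.1],
  [[0.19,0,-0.254],[0,-0.056,0],0.1],
  [[0.255,0,-0.323],[0,-0.072,0],0.1],
  [[0.324,0,-0.389],[0,-0.089,0],0.1],
  [[0.396,0,-0.451],[0,-0.106,0],0.1],
  [[0.472,0,-0.51],[0,-0.122,0],0.1],
  [[0.523,0,-0.546],[0,-0.133,0],0.1],
  [[0.523,0,-0.546],[0,-0.133,0],0.1],
  [[0.523,0,-0.546],[0,-0.133,0],0.1],
])

```text
t: 17.37
position: [0.6271, 0.0552, 0.0781]
tcp_rot: [179.9, -5.7, 176.4]
ft_force: [4.7, -1.6, 0.2]
gripper_width: 0.0259
```

Run:
```python
from h import *
from rig import snapshot,bot
now([.6273,.0547,.0783],[180,-6,176.3],1,.1)
s=snapshot("wrist"); cv2.imwrite("pics/w10.png",np.clip(s["image"][:,:,::-1]*1.4,0,255).astype('uint8'))
s=snapshot("scene"); cv2.imwrite("pics/s10.png",np.clip(cv2.resize(s["image"][120:330,200:480,::-1],None,fx=2.5,fy=2.5)*1.4,0,255).astype('uint8'))
```

```text
[0.6271 0.0552 0.0781] [179.92  -5.71 176.43] 17.3667 [-24.3, 31.8, 21.5, 88.2, -13.1, 68.1, 86.8] [ 4.7 -1.6  0.2] 0.02588566968040367
[[-0.0024, -0.0056, -0.0031], [0.0004, 0.0016, 0.0007], 0.1] rows>= 0.0
```

View pics/w10.png

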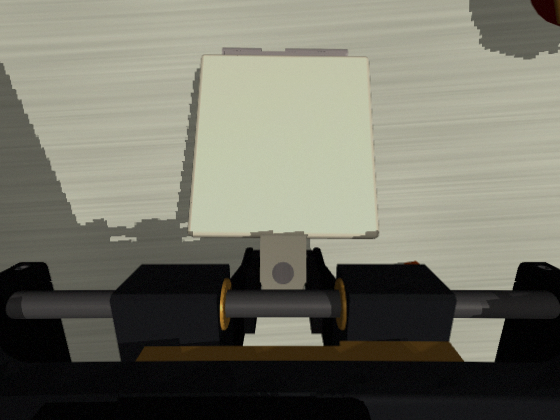

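View pics/s10.png

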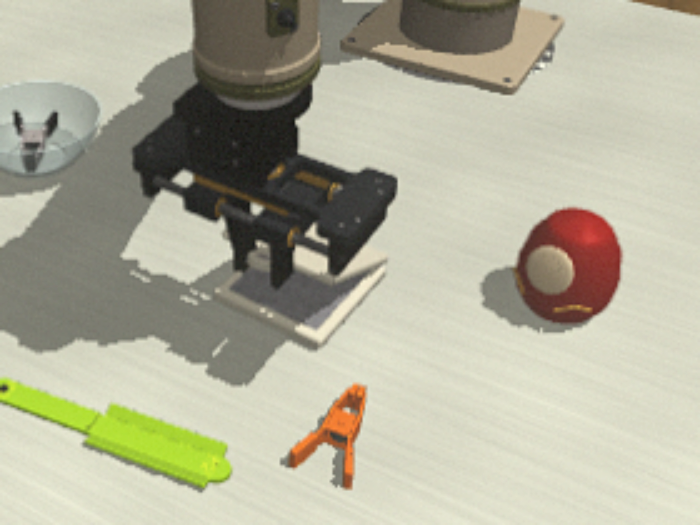

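The cover follows the tool: the wrist view of it hasn't changed, and the side force is 5 N. Continuing.

step_arm([
  [[0.052,0,-0.08],[0,-0.017,0],0.1],
  [[0.109,0,-0.156],[0,-0.033,0],0.1],
  [[0.169,0,-0.23],[0,-0.05,0],0.1],
  [[0.233,0,-0.301],[0,-0.067,0],0.1],
  [[0.301,0,-0.368],[0,-0.083,0],0.1],
  [[0.372,0,-0.431],[0,-0.1,0],0.1],
  [[0.446,0,-0.491],[0,-0.117,0],0.1],
  [[0.523,0,-0.546],[0,-0.133,0],0.1],
  [[0.523,0,-0.546],[0,-0.133,0],0.1],
])

```text
t: 18.22
position: [0.5897, 0.0579, 0.1261]
tcp_rot: [179.9, 18.4, 176.4]
ft_force: [3.8, -2.3, 3.3]
gripper_width: 0.0256
```

Run:
```python
from h import *
now([.5903,.0571,.1261],[180,18,176.3],1,.1)
```

```text
[0.5897 0.0579 0.1261] [179.88  18.41 176.41] 18.2167 [-35.8, 8.1, 24.7, 113.9, 2.0, 40.9, 73.2] [ 3.8 -2.3  3.3] 0.025568346423007583
[[-0.0077, -0.0097, 0.0027], [0.0009, 0.0023, 0.0006], 0.1] rows>= 0.1
```

step_arm([
  [[0.052,0,-0.08],[0,-0.017,0],0.1],
  [[0.109,0,-0.156],[0,-0.033,0],0.1],
  [[0.138,0,-0.193],[0,-0.042,0],0.1],
  [[0.169,0,-0.23],[0,-0.05,0],0.1],
  [[0.2,0,-0.266],[0,-0.058,0],0.1],
  [[0.233,0,-0.301],[0,-0.067,0],0.1],
  [[0.266,0,-0.335],[0,-0.075,0],0.1],
  [[0.301,0,-0.368],[0,-0.083,0],0.1],
  [[0.348,0,-0.41],[0,-0.094,0],0.1],
  [[0.396,0,-0.451],[0,-0.106,0],0.1],
  [[0.421,0,-0.471],[0,-0.111,0],0.1],
  [[0.446,0,-0.491],[0,-0.117,0],0.1],
  [[0.46,0,-0.5],[0,-0.12,0],0.1],
  [[0.46,0,-0.5],[0,-0.12,0],0.1],
  [[0.46,0,-0.5],[0,-0.12,0],0.1],
])

```text
t: 19.47
position: [0.5434, 0.0612, 0.1527]
tcp_rot: [179.9, 39.8, 176.4]
ft_force: [2.5, 2.0, 4.6]
gripper_width: 0.0256
```

Run:
```python
from h import *
from rig import snapshot,bot
now([.5443,.0601,.1524],[180,39,176.3],1,.1)
b=bot.state();p=b['position'];h=np.array([.4965,.0632,.015]);d=Ro.from_euler('z',3.7,degrees=True).apply(p-h)
print(np.degrees(np.arctan2(d[2],d[0])-np.arctan2(.0045,.1455)),np.hypot(d[0],d[2]),b['dq'].round(2))
for n in ["wrist","scene","top"]:
    s=snapshot(n); cv2.imwrite(f"pics/{n}11.png",np.clip((s["image"] if n!="scene" else cv2.resize(s["image"][120:330,200:480],None,fx=2.5,fy=2.5))[:,:,::-1]*1.4,0,255).astype('uint8')); np.savez(f"{n}11.npz",p=p,r=b['tcp_rot'],**s)
```

```text
[0.5434 0.0612 0.1527] [179.92  39.84 176.4 ] 19.4667 [-36.1, -9.8, 14.5, 135.1, 47.8, 24.4, 26.4] [2.5 2.  4.6] 0.02564669363187642
[[-0.0072, -0.0131, 0.0103], [0.0008, 0.0047, 0.0004], 0.1] rows>= 0.1
69.4054750537817 0.14544403282222543 [-0.18  0.23  0.31 -0.29 -0.38  0.03  0.45]
```

View pics/wrist11.png

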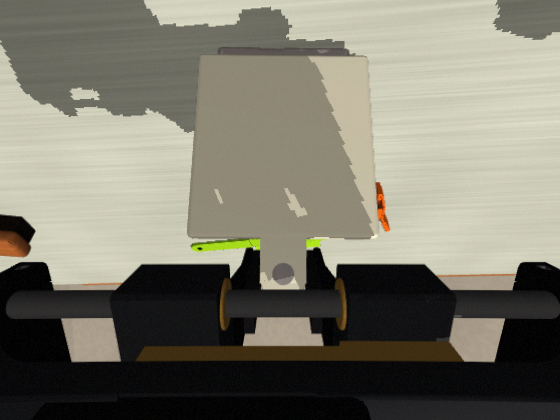

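View pics/scene11.png

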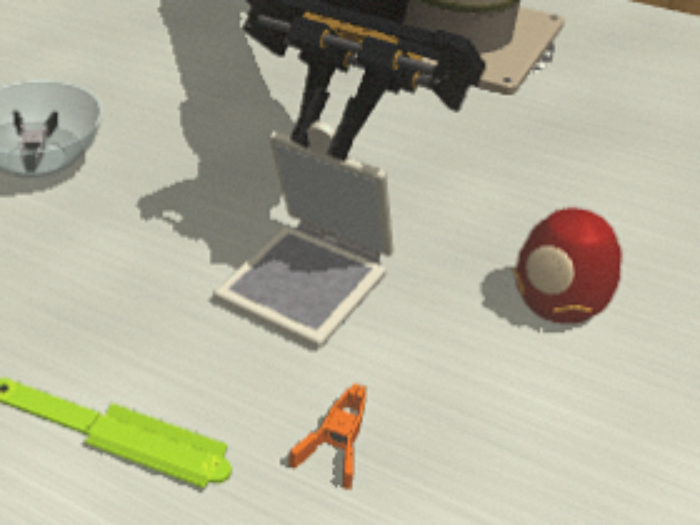

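View pics/top11.png

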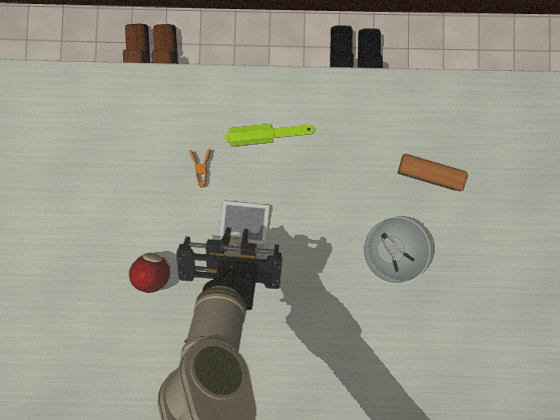

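The cover stands open with the tongue in the fingers. The top view shows the clamp in the bowl at about (394,252), and the bowl, daruma, horn and brush at their starting pixels. For an independent angle check I'll use the cover's upper corners in the scene view.

Run:
```python
from h import *
from rig import bot
s=dict(np.load("scene11.npz"));c=-s["R"].T@s["t"]
h=np.array([.4965,.0632,.015]);Rz=Ro.from_euler('z',-3.7,degrees=True)
im=s["image"][165:235,295:365,::-1];cv2.imwrite("pics/sc11c.png",np.clip(cv2.resize(im,None,fx=8,fy=8,interpolation=cv2.INTER_CUBIC)*1.4,0,255).astype('uint8'))
for (u,v),y in [((200+273/2.5,120+134/2.5),-.055),((200+388/2.5,120+175/2.5),.055)]:
    d=ray_plane(s,[(u,v)],0.)[0]-c
    a=Rz.inv().apply(c-h);b=Rz.inv().apply(d);P=a+b*(y-a[1])/b[1]
    print(P.round(4),np.degrees(np.arctan2(P[2],P[0])),np.hypot(P[0],P[2]))
print(bot.state()['dq'].round(2),bot.state()['position'],bot.state()['t'])
```

```text
[ 0.0321 -0.055   0.1148] 74.39119840757007 0.11919898263340348
[0.0306 0.055  0.1141] 74.97375797527656 0.11809903395884833
[-0.16  0.02  0.14 -0.02 -0.05 -0.08 -0.06] [0.54348705 0.06118387 0.15263669] 19.6167
```

View pics/sc11c.png

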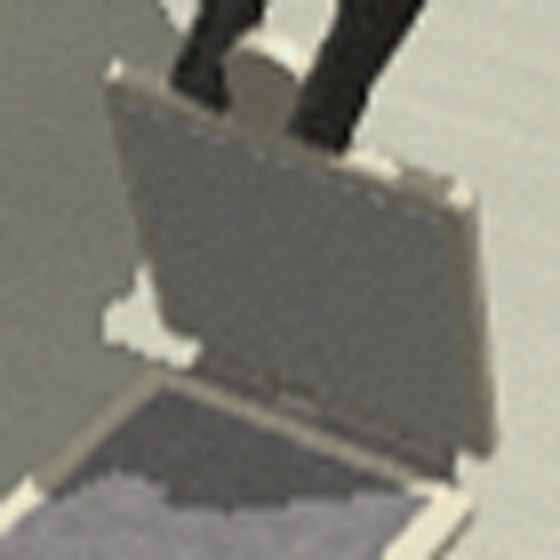

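Two checks give the angle directly: TCP position gives 69.4° and tool rotation since the grasp gives 69.5°. The silhouette corners read 74.4 to 75.0°, but they lie on the outer face. Its 9 mm thickness adds about 4.1°, so they imply 70.3 to 70.9°. All of these are within tolerance. I'll let it settle for a few rows, then hand in.

step_arm([
  [[0,0,0],[0,0,0],0.1],
  [[0,0,0],[0,0,0],0.1],
  [[0,0,0],[0,0,0],0.1],
  [[0,0,0],[0,0,0],0.1],
  [[0,0,0],[0,0,0],0.1],
  [[0,0,0],[0,0,0],0.1],
])

```text
t: 20.12
position: [0.5435, 0.0612, 0.1526]
tcp_rot: [179.9, 39.8, 176.4]
ft_force: [2.2, 1.6, 6.0]
gripper_width: 0.0251
```

Run:
```python
from rig import bot,ticket
s=bot.state();print(s['t'],s['position'],s['tcp_rot'],s['dq'].round(2),s['gripper_width'],s['ft_force'])
print(ticket.hand_in())
```

```text
20.1167 [0.54348834 0.06119917 0.15261671] [179.91876493  39.83173146 176.39177128] [ 0.03  0.06  0.13 -0.01 -0.14 -0.08  0.01] 0.025126144133421426 [2.19304357 1.62798448 5.978246  ]
the job is handed in; nothing more can be done
None
```

The clamp is lying in the glass bowl, and the fingers are holding the mirror's cover open at about 70° by its tongue. I handed the job in at 20.1 s of the 48 s; the hand-in gives no verdict.

- **Cover angle:** the tool's position gives 69.4° and its rotation since gripping gives 69.5°. The cover's corners in the scene picture read 74.4–75.0°, but those points appear to be on the outer face. Allowing about 4° for the cover's thickness brings them to roughly 70–71°. They also came out about 7 mm too close to the hinge, so that check is rough.
- **Hold:** the arm was still, with the grip at 25.1 mm on the 26 mm tongue and about 6 N on the wrist. The cover followed the fingers all the way up and never dropped.
- **Everything else:** in the last top view the clamp is near the middle of the bowl. The bowl, daruma, shoe horn and shoe brush look unmoved, judged by eye and not measured.
- **What failed:** in free air before gripping, two end poses ran into joint limits (joint 7, then joint 4). I turned the gripper half round and tilted it 30° before taking the tongue, which kept the lift within range.

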